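# Find a spacer's blind bore on the gauge pin, then hold it bore-up

### The job

The square aluminium spacer lying on the cabinet has a round opening in each end; one is only a shallow recess, the other is the deep blind bore. Find the bore by feel: slide it at least half its depth on to the level pin of the gauge and stay there a moment (it may hang there while you take a new grip). Then draw it off, turn it over and finish while holding it in the gripper, still and with the bore facing straight up, at least 10 cm clear above the cabinet top and not touching the gauge: do not put it down or let go at the end, and leave the other things where they stand.

Things in the scene. Friction and masses are not known exactly. Their poses are not given: they have to be found in the camera images.
- spacer: Loose aluminium square bar, 40 x 40 mm, 64 mm long, about 0.2 kg (varies by a third), lying on its side at any yaw. Origin at its centre, 20 mm above the surface at the start. Its x axis is its long axis and points out of the end with the deep bore (round, 20 mm across, central, 48 mm deep, closed floor); the -x end has only a 4 mm deep recess of the same width.
- bore_mouth (a point): Centre of the bore's mouth, 32 mm along the spacer's x axis from its centre; same axes as the spacer.
- gauge: Fixed grey bench gauge: base plate 70 x 60 x 10 mm, upright 30 mm wide, 20 mm thick, 84 mm high, and a level round-ended steel pin 10 mm thick, axis 80 mm above the surface. Origin on the surface under the pin's root (the upright's face). The pin points along the gauge's own -y and stands out 61 mm; a collar 18 mm across covers the first 4 mm at its root.
- pin_tip (a point): The free end of the gauge's pin, 61 mm from the upright, 80 mm above the surface; same axes as the gauge. Let go with the pin 42 mm or more deep in its bore, the spacer hangs there level, its axis about 5 mm below the pin's.
- mug: Bystander: heavy mug, 80 mm across, 94 mm high, at the back right; leave it.
- flux_bottle: Bystander: white dropper bottle with pointed cap, 35 mm across, 98 mm high, at the back; leave it.
- tape_roll: Bystander: roll of insulating tape lying flat, 65 mm across, 19 mm high, at the back; leave it.
- relay_cube: Bystander: clear plug-in relay, 22 x 28 x 40 mm, at the front right; leave it.
- long_nose: Bystander: long-nose pliers lying flat, 147 x 48 x 14 mm, at the front edge; leave them.
- terminal_white: Bystander: white terminal strip, 19 x 40 x 14 mm, in the middle towards the back; leave it.
Mind the look-alikes: they are no part of the job. Several things look just like the spacer: the one meant starts nearest to the robot's base.

How it is judged:
On the way:
1. the bore is slid at least half its depth (24 mm) on to the gauge's pin (x of pin_tip in the frame of spacer between -0.018 and 0.008 m and y of pin_tip in the frame of spacer between -0.009 and 0.009 m and z of pin_tip in the frame of spacer between -0.009 and 0.009 m), for 0.2 s.
At the end, for the whole second after the job is handed in: The spacer is held still in the fingers, its bore facing up within 15 degrees, its centre at least 130 mm above the surface (about 100 mm of air beneath it), not touching the gauge (angle between spacer's own x axis and vertical below 0.26 rad and height (world z) of spacer above 0.13 m and contact force between the fingers and spacer above 2 N and contact force between spacer and gauge below 0.2 N and linear speed of spacer below 0.03 m/s and angular speed of spacer below 0.2 rad/s); the arm keeps its last pose, push and grip.
It fails at once if a bystander is pushed more than 30 mm or tipped over (distance of any of flux_bottle, relay_cube, long_nose, terminal_white from where it was at the start of the episode above 0.03 m or angle between any of flux_bottle, relay_cube's own z axis and vertical above 0.6 rad).
It also fails if it takes over 53 s, if anything falls off the work surface, if the arm or the gripper's body presses on something with over 40 N, if the wrist force passes 120 N, or if a joint passes its speed limit or range.

### The arm

A 6-joint arm with a two-finger parallel gripper is mounted at the origin on a cart in front of the work surface, level with it; the furniture and walls round the work are solid. World frame = base frame: x ahead of the robot, y to its left, z up, the work surface at z = 0. Lengths are in m, angles in rad, forces in N, time in s.
With the tool pointing down it reaches from about 0.35 to 0.85 m from the base axis. Payload 8.1 kg.
Tool frame: the origin (TCP) lies midway between the tips of the shut fingers; the grasp point (between the pads) lies 19 mm behind it; z points along the fingers, y is the line along which they close (so a half turn about z gives the same grasp; the last joint's range is limited). The gripper opens to 85 mm and grips with 20 to 120 N. Pads are 22 mm wide; open, the fingers measure 114 mm over their backs; the gripper's body (76 mm by 85 mm) begins 54 mm behind the grasp point. The pads swing forward as they close: fully open they stand 13 mm farther back than shut.
Start: joints at [1.052, 0.13, 1.488, -0, 1.523, -0.085], TCP at [0.252, 0.544, 0.231] pointing down, gripper open.
Joint ranges: [-2.96, 2.96], [-0.89, 2.26], [0.02, 2.5], [-1.34, 4.48], [0, 2.73], [-2.66, 2.66]. Speed limits (rad/s): [2.39, 2.39, 2.79, 3.14, 3.14, 3.14].

### API

Orientations are given as a unit quaternion [x, y, z, w].
In Python, from workcell import * gives the robot as it stands. Calls block until the motion is done:
- movep(position, orientation): joint-space move of the TCP to a pose.
- move_linear(position, ori=None, vel=0.15): straight line of the TCP; ori=None keeps the orientation; vel is the mean speed in m/s.
- move_j(angles): joint-space move.
- set_gripper(opening, effort=None): opening from 0.0 (shut) to 1.0 (fully open); effort is the grip in N (None keeps the last); returns when the fingers have stopped.
- sleep(seconds).
- inverse_kinematics(position, orientation): joint angles nearest the present ones, or None.
- state(): the state.
- camera(name): name is "scene" or "top"; returns (picture, depth): 480x640x3 uint8, red, green, blue; 480x640 float32, m along the optical axis (not along the pixel's ray), 0 where there is no reading.
- camera_info(name): a dict with "mtx" (3x3 intrinsics, pixels), "position" and "attitude" of the camera in the world. Camera axes: x right, y down, z forward; pixel columns grow to the right and rows downward; lengths in m; the calibration is good to about 2 mm. A picture is of the moment at which its call begins. camera_info takes no time and is no camera call.
A pose or a line that the arm cannot do raises IKError and nothing moves.
- close_job(): hands the job in; it is judged then, once.
The state is a dict: "time": time; "joints": joint angles; "qvel": joint speeds; "effort": joint torques, N m; "eef_pos": TCP position; "eef_rot": TCP orientation; "wrist_force": force on the tool from outside, world axes, zero at the start; "torque": the same for the moment, N m; "finger_gap": opening from 0.0 (shut) to 1.0 (fully open); "finger_force": force on a finger pad.
Only numpy, scipy, OpenCV 4.12 (cv2) and the standard library are available. Lean on these libraries where they do the work, as an engineer would, in place of code of your own. Each camera call takes 0.05 s, during which the arm holds its last target. There are 200 camera calls.

## Working session

There is one attempt and no reset: what is moved stays moved. The work goes in short steps, each a Python script; the robot and the scene stay as the last script left them, time stands still between calls to the robot, and variables do not carry over. Pictures are saved under pics/ and viewed, at most 10 in all, crops included, and the job is handed in when it is done.

```bash
mkdir -p pics; ls
python3 - <<'E'
from workcell import *
import cv2,numpy as np
for n in("scene","top"):
    p,d=camera(n); cv2.imwrite(f"pics/{n}0.png",p[:,:,::-1]); np.save(f"pics/{n}0.npy",d); print(n,camera_info(n))
s=state(); print(s)
E
```

```text
pics
scene {'mtx': array([[475.57073254,   0.        , 318.0743003 ],
       [  0.        , 475.57073254, 246.36260778],
       [  0.        ,   0.        ,   1.        ]]), 'position': array([-0.09429398, -0.42504526,  0.75610773]), 'attitude': array([ 0.78023421, -0.48049931,  0.20767447, -0.34238326])}
top {'mtx': array([[565.9003651 ,   0.        , 316.88024345],
       [  0.        , 565.9003651 , 236.38953082],
       [  0.        ,   0.        ,   1.        ]]), 'position': array([ 0.38827318, -0.08350898,  1.19298783]), 'attitude': array([-0.70396177,  0.7068796 , -0.03638257,  0.05861192])}
{'time': 0.1, 'joints': array([ 1.05160762e+00,  1.31082244e-01,  1.48920196e+00, -8.98975040e-06,
        1.52302664e+00, -8.54208906e-02]), 'qvel': array([ 0.00019705, -0.00116083, -0.00262951,  0.00037263, -0.00169364,
        0.0017341 ]), 'effort': array([ 2.87413604e-04, -5.70961046e+01, -5.01934254e+01, -2.94376532e-04,
        8.27624666e-03, -2.08060368e-05]), 'eef_pos': array([0.25191203, 0.54398508, 0.23033404]), 'eef_rot': array([ 2.15187291e-01,  9.76572420e-01, -8.21473887e-04, -2.51484818e-04]), 'wrist_force': array([-0.29273731, -0.2061751 , -0.23455166]), 'torque': array([ 0.02272299, -0.00545664,  0.03620259]), 'finger_force': 0.0, 'finger_gap': 1.0020804469234306}
```

View pics/scene0.png

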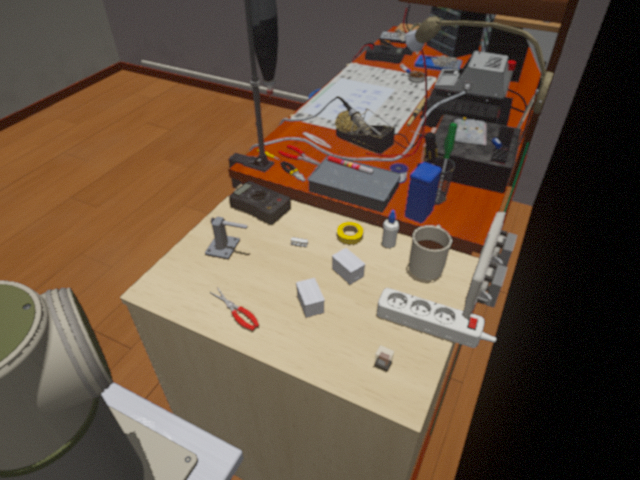

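View pics/top0.png

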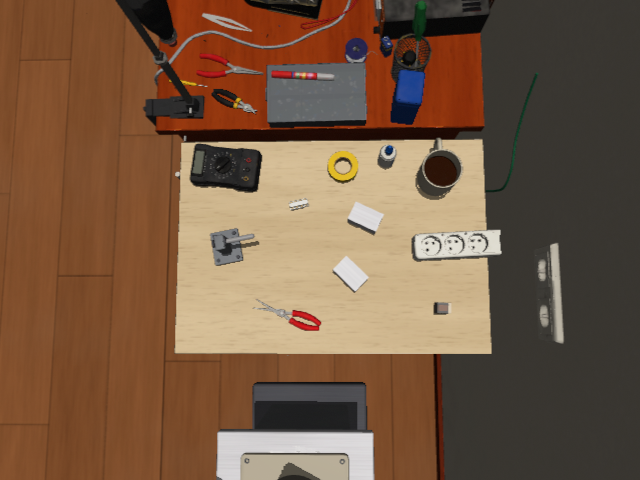

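Both pictures show two aluminium look-alikes: A at top (350,274) / scene (311,297), and B at top (366,217) / scene (348,265). A is nearer the base (bottom of the top view), so I choose A. The gauge is at top (227,245), with its pin pointing right (~(253,238)). I'll measure both and check A in a crop.

```bash
cat > h.py <<'E'
import numpy as np, cv2
from scipy.spatial.transform import Rotation as R
from workcell import *
def cloud(n,d):
    c=camera_info(n); v,u=np.mgrid[:480,:640]; m=c['mtx']
    p=np.stack([(u-m[0,2])/m[0,0]*d,(v-m[1,2])/m[1,1]*d,d],-1)
    return p@R.from_quat(c['attitude']).as_matrix().T+c['position']
def ray(n,uv,z):
    c=camera_info(n); m=c['mtx']; uv=np.atleast_2d(uv).astype(float)
    r=np.c_[(uv-m[:2,2])/m[0,0],np.ones(len(uv))]@R.from_quat(c['attitude']).as_matrix().T
    return c['position']+r*((z-c['position'][2])/r[:,2])[:,None]
def down(th):  # tool down, tool x at world yaw th
    x=np.array([np.cos(th),np.sin(th),0]); z=np.array([0,0,-1.]); return R.from_matrix(np.c_[x,np.cross(z,x),z]).as_quat()
E
python3 - <<'E'
from h import *
img=cv2.imread('pics/top0.png'); d=np.load('pics/top0.npy'); P=cloud('top',d)
print('surface z',np.median(P[300:340,350:400,2]))
for n,(u,v) in dict(A=(350,274),B=(366,217)).items():
    w=np.zeros((480,640),np.uint8); w[v-28:v+28,u-28:u+28]=1
    m=((P[...,2]>.030)&(P[...,2]<.06)&(w>0)).astype(np.uint8)
    c=max(cv2.findContours(m,0,2)[0],key=cv2.contourArea)
    q=ray('top',c[:,0],.04)[:,:2]; r=cv2.minAreaRect((q*1000).astype(np.float32)); print(n,r,'ztop',np.median(P[m>0,2]), 'dist',np.hypot(*r[0]))
# gauge
Q=P[215:270,205:265]; z=Q[...,2]
for lo,hi in((.004,.018),(.06,.1)):
    m=(z>lo)&(z<hi); q=Q[m]; r=cv2.minAreaRect((q[:,:2]*1000).astype(np.float32)); print(lo,hi,m.sum(),r,np.median(q[:,2]))
m=(z>.06); print('\n'.join(''.join('%3d'%(1000*a) if b else '  .' for a,b in zip(rz,rm)) for rz,rm in zip(z[8:40],m[8:40])))
s=cv2.imread('pics/scene0.png'); t=cv2.resize(s[265:325,280:360],None,fx=5,fy=5,interpolation=3); t2=cv2.resize(img[215:275,200:280],None,fx=5,fy=5,interpolation=3)
cv2.imwrite('pics/crop.png',np.hstack([t,t2]))
E
```

```text
surface z -0.0005214235185982963
A ((468.78668212890625, -114.53380584716797), (63.19332504272461, 40.2861442565918), 44.66568374633789) ztop 0.03929251119990118 dist 482.57532678667377
B ((584.9871826171875, -146.21864318847656), (63.79167175292969, 41.79732131958008), 64.45390319824219) ztop 0.039403905267648254 dist 602.9841585334342
0.004 0.018 639 ((538.0358276367188, 128.33370971679688), (114.35295104980469, 121.39725494384766), 2.468127727508545) 0.009267988937118776
0.06 0.1 349 ((533.206787109375, 120.06153869628906), (29.591596603393555, 85.5164794921875), 11.123480796813965) 0.083260256553217
  .  .  .  .  .  .  .  .  .  .  .  .  .  .  .  .  .  .  .  .  .  .  .  .  .  .  .  .  .  .  .  .  .  .  .  .  .  .  .  .  .  .  .  .  .  .  .  .  .  .  .  .  .  .  .  .  .  .  .  .
  .  .  .  .  .  .  .  .  .  .  .  .  .  .  .  .  .  .  .  .  .  .  .  .  .  .  .  .  .  .  .  .  .  .  .  .1192  .  .  .  .  .  .  .  .  .  .  .  .  .  .  .  .  .  .  .  .  .  .  .
  .  .  .  .  .  .  .  .  .  .  .  .  .  .  .  .  .  .  .  .  .  .  .  .  .  .  .  .  .  .  .  .  .  .  .  .  .  .  .  .  .  .
[... 4615 characters left out ...]
.  .  .  .  .  . 64 62 63  .  .  .  .  .  .  .  .  .  .  .  .  .  .  .  .  .  .  .  .  .  .  .  .  .  .  .  .  .  .  .  .  .  .  .  .  .  .  .  .  .  .  .  .
  .  .  .  .  .  .  .  .  .  .  .  .  .  .  .  .  .  .  .  .  .  .  .  .  .  .  .  .  .  .  .  .  .  .  .  .  .  .  .  .  .  .  .  .  .  .  .  .  .  .  .  .  .  .  .  .  .  .  .  .
  .  .  .  .  .  .  .  .  .  .  .  .  .  .  .  .  .  .  .  .  .  .  .  .  .  .  .  .  .  .  .  .  .  .  .  .  .  .  .  .  .  .  .  .  .  .  .  .  .  .  .  .  .  .  .  .  .  .  .  .
  .  .  .  .  .  .  .  .  .  .  .  .  .  .  .  .  .  .  .  .  .  .  .  .  .  .  .  .  .  .  .  .  .  .  .  .  .  .  .  .  .  .  .  .  .  .  .  .  .  .  .  .  .  .  .  .  .  .  .  .
```

View pics/crop.png

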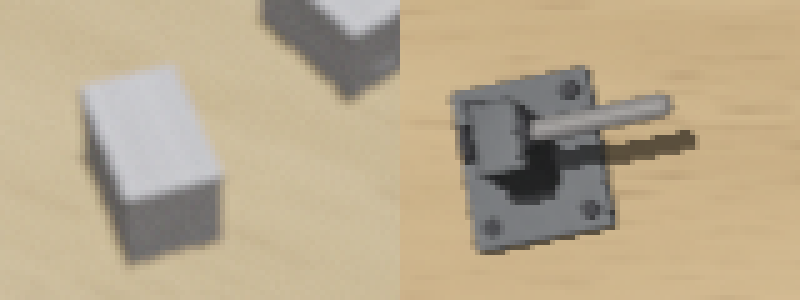

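The crop shows A as a clean isolated block with openings not resolvable, plus a clear pin pointing right (crop (530,130)→(668,105)). Next I fit the pin and check kinematics.

Run:
```python
from h import *
d=np.load('pics/top0.npy'); P=cloud('top',d); m=np.zeros((480,640),bool)
m[215:270,232:256]=True; m&=(P[...,2]>.07)&(P[...,2]<.1)
v,u=np.nonzero(m); q=ray('top',np.c_[u,v],.080)[:,:2]; c=q.mean(0); w=np.linalg.svd(q-c,full_matrices=False)[2][0]; w*=-np.sign(w[1])
t=(q-c)@w; n=(q-c)@[-w[1],w[0]]; tip=c+w*t.max()
print('pin dir yaw',np.degrees(np.arctan2(w[1],w[0])),'tip',tip,'len seen',np.ptp(t),'width',np.ptp(n),'root',tip-.061*w)
c=camera_info('scene'); X=R.from_quat(c['attitude']).inv().apply(np.r_[tip,.08]-c['position']); print('tip in scene px',X[:2]/X[2]*475.57+[318.07,246.36])
s=cv2.imread('pics/scene0.png'); cv2.imwrite('pics/crop2.png',cv2.resize(s[205:265,200:260],None,fx=8,fy=8,interpolation=3))
y0=np.radians(44.7); yp=np.arctan2(w[1],w[0]); A=np.array([.4688,-.1145])
for g in (y0,y0+np.pi): print('grasp',g,inverse_kinematics([*A,.002],down(g)))
T=tip+.02*w
for g in (yp,yp+np.pi): print('pin',g,inverse_kinematics([*T,.062],down(g)))
for yaw in (-60,-30,0,30,60):
  for sx in (1,-1):
    z=np.array([np.cos(np.radians(yaw)),np.sin(np.radians(yaw)),0]); x=np.array([0,0,sx]); q=R.from_matrix(np.c_[x,np.cross(z,x),z]).as_quat()
    for r in (.5,.6,.7):
        k=inverse_kinematics([*(z*r)[:2],.3],q)
        if k is not None: print('final',yaw,sx,r,np.round(k,2))
```

```text
pin dir yaw -78.95308424588717 tip [0.54169559 0.0786581 ] len seen 0.04370128820175706 width 0.009505357359827502 root [0.53000722 0.13852781]
tip in scene px [245.81599379 226.63033636]
grasp 0.7801621756414654 [-3.45847167e-01  6.48276086e-02  2.00652021e+00 -4.44089210e-16
  1.07024483e+00  4.44786984e-01]
grasp 3.9217548292312587 None
pin -1.3779912746951954 None
pin 1.7636013788945977 [ 1.43400310e-02  1.41891841e-01  1.79716584e+00 -4.44089210e-16
  1.20253497e+00 -1.78465021e-01]
final -60 1 0.7 [-1.2  -0.21  2.42  2.89  0.65 -1.37]
final -60 -1 0.7 [-1.2  -0.21  2.42  2.89  0.65  1.77]
final -30 1 0.7 [-0.68 -0.21  2.42  2.89  0.65 -1.37]
final -30 -1 0.7 [-0.68 -0.21  2.42  2.89  0.65  1.77]
final 0 1 0.7 [-0.15 -0.21  2.42  2.89  0.65 -1.37]
final 0 -1 0.7 [-0.15 -0.21  2.42  2.89  0.65  1.77]
final 30 1 0.7 [ 0.37 -0.21  2.42  2.89  0.65 -1.37]
final 30 -1 0.7 [ 0.37 -0.21  2.42  2.89  0.65  1.77]
final 60 1 0.7 [ 0.89 -0.21  2.42  2.89  0.65 -1.37]
final 60 -1 0.7 [ 0.89 -0.21  2.42  2.89  0.65  1.77]
```

View pics/crop2.png

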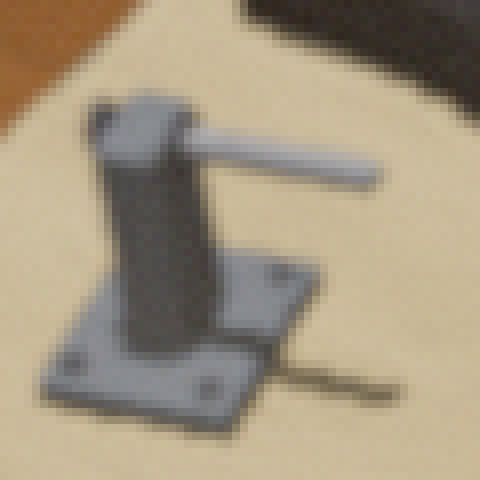

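The pin tip is seen at scene (247,227), against a prediction of (246,227). The views agree, and the pin width and dimensions fit. Now grasp A.

```bash
cat >> h.py <<'E'
YP=np.radians(-78.95); W=np.array([np.cos(YP),np.sin(YP)]); TIP=np.array([.5417,.0787]); Y0=np.radians(44.7); A=np.array([.4688,-.1145])
def at(depth,dz=0,off=0):  # TCP pose with mouth of held spacer 'depth' past pin tip; off=TCP offset along tool x
    return [*(TIP+W*(.032-depth)),.062+dz]
def st(): s=state(); print(round(s['time'],2),'F',np.round(s['wrist_force'],1),'gap',round(s['finger_gap'],3),'ff',round(s['finger_force'],1),'pos',np.round(s['eef_pos'],4)); return s
E
python3 - <<'E'
from h import *
set_gripper(.75,70)
movep([*A,.13],down(Y0)); move_linear([*A,.002]); st()
set_gripper(0.0,70); st()
move_linear([*A,.15],vel=.25); st()
movep(at(-.02,.06),down(YP+np.pi)); move_linear(at(-.02)); st()
p,d=camera('top'); cv2.imwrite('pics/t1.png',cv2.resize(p[190:290,200:330,::-1],None,fx=3,fy=3)) 
p,d=camera('scene'); cv2.imwrite('pics/s1.png',cv2.resize(p[160:260,180:310,::-1],None,fx=3,fy=3))
cv2.imwrite('pics/v1.png',np.hstack([cv2.imread('pics/t1.png'),cv2.imread('pics/s1.png')]))
E
```

```text
3.93 F [-0.3  0.1 -0.9] gap 0.753 ff 0.0 pos [ 0.4697 -0.1147  0.0029]
4.28 F [-1.   0.1  6.3] gap 0.463 ff 71.2 pos [ 0.4701 -0.1149  0.0034]
5.02 F [-0.7 -0.2 -2.8] gap 0.461 ff 70.4 pos [ 0.4679 -0.1142  0.1484]
6.28 F [ 0.2 -0.4 -2.1] gap 0.463 ff 70.4 pos [0.5516 0.0269 0.0623]
```

View pics/v1.png

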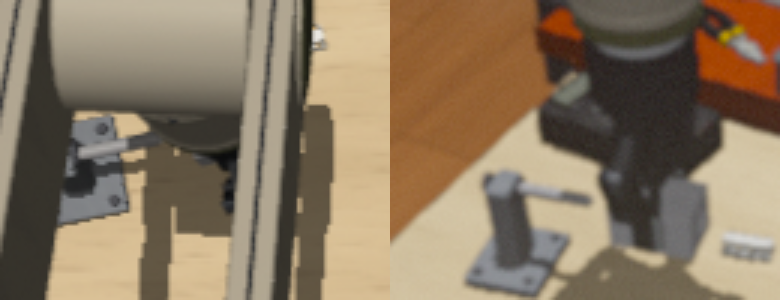

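The spacer is held in front of the pin (scene crop: pin tip (590,198), spacer at (650,215)), level and aligned. Now I feel with it.

Run:
```python
from h import *
f0=st()['wrist_force']
for dep in (-.004,.001,.004,.007,.010,.014,.02,.028,.036):
    move_linear(at(dep),vel=.06); s=st(); f=s['wrist_force']-f0
    if np.linalg.norm(f)>9: print('contact at',dep,f); break
else: sleep(.3); st()
```

```text
6.38 F [-0.2  0.4 -1.4] gap 0.456 ff 70.4 pos [0.5528 0.0272 0.0636]
6.79 F [-0.1  1.  -3. ] gap 0.458 ff 70.4 pos [0.5486 0.044  0.0622]
7.04 F [ 1.1  0.4 -3.5] gap 0.458 ff 70.4 pos [0.5475 0.0485 0.0619]
7.29 F [-0.1  0.3 -1.4] gap 0.461 ff 70.4 pos [0.547  0.0513 0.062 ]
7.54 F [-0.9 -0.4 -1.8] gap 0.458 ff 70.4 pos [0.5465 0.0543 0.062 ]
7.79 F [-0.7 -0.3 -1.9] gap 0.457 ff 70.4 pos [0.5459 0.0573 0.062 ]
8.04 F [ 0.2  0.2 -1.9] gap 0.454 ff 70.4 pos [0.5451 0.0613 0.062 ]
8.29 F [ 0.6  0.1 -2.9] gap 0.455 ff 70.4 pos [0.5439 0.0673 0.062 ]
8.57 F [-0.9 -0.5 -1.9] gap 0.46 ff 70.4 pos [0.5424 0.0752 0.062 ]
8.86 F [-0.4 -0.7 -2.6] gap 0.461 ff 70.4 pos [0.5408 0.083  0.062 ]
9.16 F [-0.6  0.1 -2.4] gap 0.46 ff 70.4 pos [0.541  0.0825 0.062 ]
```

It ran 36 mm deep with no force, so this is the bore. I take a picture to confirm and plan the finish.

Run:
```python
from h import *
p,d=camera('scene'); cv2.imwrite('pics/v2.png',cv2.resize(p[160:260,180:310,::-1],None,fx=5,fy=5))
for yaw in (-40,-15,0):
  for zz in (.3,.45,.6,.75):
    for r in (.5,.6,.7,.8):
      z=np.array([np.cos(np.radians(yaw)),np.sin(np.radians(yaw)),0]); x=np.array([0,0,1]); q=R.from_matrix(np.c_[x,np.cross(z,x),z]).as_quat()
      k=inverse_kinematics([*(z*r)[:2],zz],q)
      if k is not None: print(yaw,zz,r,np.round(k,2))
print(state()['joints'].round(2))
```

```text
-40 0.3 0.7 [-0.85 -0.21  2.42  2.89  0.65 -1.37]
-40 0.3 0.8 [-0.82  0.08  2.14  2.95  0.66 -1.42]
-40 0.45 0.7 [-0.85 -0.56  2.35  2.53  0.27 -0.97]
-40 0.45 0.8 [-0.82 -0.21  2.09  2.78  0.33 -1.22]
-40 0.6 0.7 [-0.85 -0.66  2.14  1.03  0.18  0.54]
-40 0.6 0.8 [-0.82 -0.33  1.91  1.65  0.12 -0.08]
-40 0.75 0.7 [-0.85 -0.61  1.83  0.43  0.38  1.17]
-40 0.75 0.8 [-0.82 -0.33  1.64  0.43  0.28  1.15]
-15 0.3 0.7 [-0.42 -0.21  2.42  2.89  0.65 -1.37]
-15 0.3 0.8 [-0.38  0.08  2.14  2.95  0.66 -1.42]
-15 0.45 0.7 [-0.42 -0.56  2.35  2.53  0.27 -0.97]
-15 0.45 0.8 [-0.38 -0.21  2.09  2.78  0.33 -1.22]
-15 0.6 0.7 [-0.42 -0.66  2.14  1.03  0.18  0.54]
-15 0.6 0.8 [-0.38 -0.33  1.91  1.65  0.12 -0.08]
-15 0.75 0.7 [-0.42 -0.61  1.83  0.43  0.38  1.17]
-15 0.75 0.8 [-0.38 -0.33  1.64  0.43  0.28  1.15]
0 0.3 0.7 [-0.15 -0.21  2.42  2.89  0.65 -1.37]
0 0.3 0.8 [-0.12  0.08  2.14  2.95  0.66 -1.42]
0 0.45 0.7 [-0.15 -0.56  2.35  2.53  0.27 -0.97]
0 0.45 0.8 [-0.12 -0.21  2.09  2.78  0.33 -1.22]
0 0.6 0.7 [-0.15 -0.66  2.14  1.03  0.18  0.54]
0 0.6 0.8 [-0.12 -0.33  1.91  1.65  0.12 -0.08]
0 0.75 0.7 [-0.15 -0.61  1.83  0.43  0.38  1.17]
0 0.75 0.8 [-0.12 -0.33  1.64  0.43  0.28  1.15]
[ 0.06  0.14  1.8  -0.    1.2  -0.14]
```

View pics/v2.png

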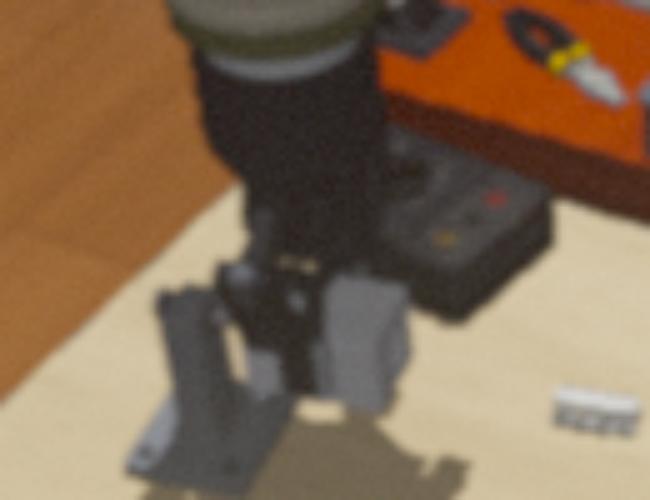

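The pin has gone into the spacer's left end (it disappears at (240,340)); the fit is confirmed. Now I draw it off and turn the bore up.

Run:
```python
from h import *
move_linear(at(-.03),vel=.12); st()
move_linear(at(-.03,.15),vel=.2)
a=np.radians(-15); z=np.array([np.cos(a),np.sin(a),0]); x=np.array([0,0,1.]); q=R.from_matrix(np.c_[x,np.cross(z,x),z])
movep([*(z*.7)[:2],.75],q.as_quat()); sleep(.5); s=st()
print('tool x up',R.from_quat(s['eef_rot']).as_matrix()[:,0].round(3),s['qvel'].round(3))
p,d=camera('scene'); cv2.imwrite('pics/v3.png',p[:,:,::-1])
```

```text
9.91 F [ 0.2  0.1 -1.5] gap 0.457 ff 70.4 pos [0.5535 0.018  0.0619]
13.34 F [ 1.   0.5 -1.5] gap 0.462 ff 70.8 pos [ 0.6762 -0.1812  0.75  ]
tool x up [0. 0. 1.] [-0.002 -0.002 -0.    -0.002  0.001  0.001]
```

View pics/v3.png

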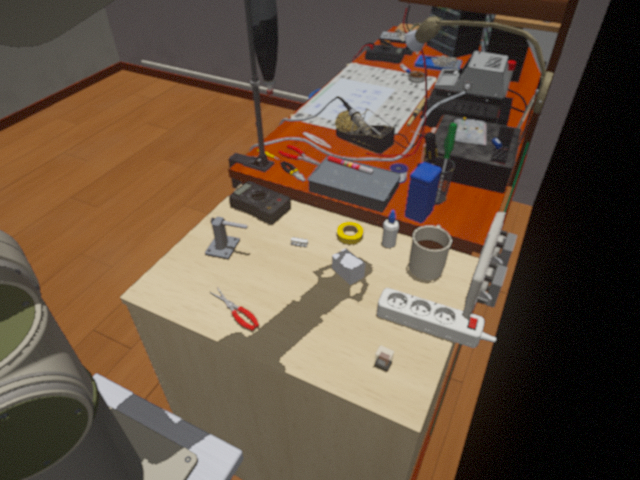

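The gripper is above the scene camera's view; everything else is where it stood. The top camera should show the open bore.

Run:
```python
from h import *
p,d=camera('top'); c=camera_info('top'); X=R.from_quat(c['attitude']).inv().apply(np.array(state()['eef_pos'])+[0,0,.03]-c['position']); u,v=(X[:2]/X[2]*565.9+[316.88,236.39]).astype(int); print(u,v)
cv2.imwrite('pics/v4.png',cv2.resize(p[max(v-75,0):v+75,max(u-75,0):u+75,::-1],None,fx=3,fy=3)); 
P=cloud('top',d)[max(v-75,0):v+75,max(u-75,0):u+75,2]; print((P[::12,::12]*1000).astype(int))
```

```text
457 -57
[[761 756 762 751 756 761 763 767 757  76 126 197 260]
 [760 756 762 734 738 743 746 756 756  45 125 195 260]]
```

View pics/v4.png

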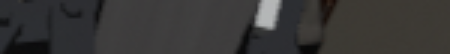

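The spacer is out of view here, but the grip is steady (gap 0.462, i.e. 39 mm; 70 N), and the end that took 36 mm of pin without resistance points up.

```bash
python3 -c "
from h import *
st(); print(close_job())"
```

```text
13.44 F [ 1.   0.  -2.2] gap 0.462 ff 70.8 pos [ 0.6761 -0.1812  0.75  ]
the job is handed in; nothing more can be done
None
```

I handed the job in at 13.4 s with the spacer held still, bore up, about 0.75 m above the cabinet; the bore had slid 36 mm on to the pin without resistance, but neither camera could see the final pose, so bore-up rests on the tool pose and steady grip.

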